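# Set the photometer's filter ring, shut its lid and take the reading

## Robot

A 6-joint arm with a two-finger parallel gripper is mounted at the origin on the work surface. World frame = base frame: x ahead of the robot, y to its left, z up, the work surface at z = 0. Lengths are in m, angles in degrees, forces in N, time in s.
With the tool pointing down it reaches from about 0.35 to 0.875 m from the base axis. Payload 4.2 kg.
Tool frame: the origin (TCP) lies midway between the tips of the shut fingers; the grasp point (between the pads) lies 19 mm behind it; z points along the fingers, y is the line along which they close (so a half turn about z gives the same grasp; the last joint's range is limited). The gripper opens to 87 mm and grips with 3 to 60 N. Pads are 19 mm wide; open, the fingers measure 117 mm over their backs; the gripper's body (75 mm by 190 mm) begins 51 mm behind the grasp point.
Start: joints at [86.379, 22.042, 0.453, 0, -68.411, -14.817], TCP at [0.198, 0.593, 0.223] pointing down, gripper open.
Joint ranges: [-179.83, 179.83], [-69.29, 118.12], [-61.27, 80.66], [-181.25, 117.63], [-171.15, -9.14], [-177.46, 177.46]. Speed limits (degrees/s): [159.86, 159.86, 180, 180, 180, 180].

## Interface

Orientations are given as a 3x3 rotation matrix whose columns are the frame's x, y, z axes.
In Python, from station import sense, capture, camera_params, finish_job gives the robot as it stands.
- The arm moves only by the tool drive_tool, never from a script. Its argument "rows" is a list of rows, each an object of numbers: "tx", "ty", "tz": the shift along the tool's x, y, z in cm; "ax", "ay", "az": the turn, a rotation vector about the tool's x, y, z in rad; "claw": the finger opening in cm, from 0 to 8.7. In form: [{"tx": .., "ty": .., "tz": .., "ax": .., "ay": .., "az": .., "claw": ..}, ...]. A call has 1 to 10 rows; each row shifts and turns the commanded pose from where the row before left it, along the tool's axes as they then stand; what a row does not reach is not made up. A row lasts 1/12 s, in which the tool goes at most 41.7 mm and 7.16 degrees, less where a joint would pass 70% of its speed; a pose out of reach is approached as far as the arm can. A call with a gripper value outside its range is refused whole. The fingers move at their own pace and stop on an object; the grip force is fixed at half the most. Time passes only in rows, so rows that do not move let the fingers close. It gives the time, the measured TCP pose, the force, the opening and the grip force at its end, in the units of the state.
- sense(): the state, without advancing time (a new reading comes with each control period).
- capture(name): name is "side" or "top" or "wrist"; returns (picture, depth): 480x640x3 uint8, red, green, blue; 480x640 float32, m along the optical axis (not along the pixel's ray), 0 where there is no reading.
- camera_params(name): a dict with "intrinsics" (3x3 intrinsics, pixels), "R" (3x3) and "t" (3): a world point X has camera coordinates R X + t; the wrist camera has in their place "tool_from_camera" (4x4, takes a point from camera to tool coordinates, whose origin is the TCP and whose axes are the flange's). Camera axes: x right, y down, z forward; pixel columns grow to the right and rows downward; lengths in m; the calibration is good to about 2 mm. The wrist camera is an equidistant fisheye: a pixel r from the principal point sees the ray r / f radians off the axis. A picture is of the moment at which its call begins: read the wrist's pose just before it. camera_params takes no time and is no camera call.
- finish_job(): hands the job in; it is judged then, once.
The state is a dict: "time_s": time; "joints": joint angles; "joint_velocities": joint speeds; "effort": joint torques, N m; "tcp_pos": TCP position; "ee_rot": TCP orientation; "wrist_force": force on the tool from outside, world axes, zero at the start; "moment": the same for the moment, N m; "gripper_width": opening from 0.0 (shut) to 1.0 (fully open); "gripper_force": force on a finger pad.
Only numpy, scipy, OpenCV 4.12 (cv2) and the standard library are available. Lean on these libraries where they do the work, as an engineer would, in place of code of your own. Each camera call takes 0.05 s, during which the arm holds its last target. There are 200 camera calls.

## Task

Get the bench photometer to read the sample that is already in it: turn the knurled filter ring round the lamp housing until it clicks in with its yellow mark at the white index line, and press the black sample lid fully shut past its catch. Only when both are done, press the green read key right down and let it come up again. Leave the lighter, glassware and other things around the photometer where they are.

Things in the scene. Friction and masses are not known exactly. Their poses are not given: they have to be found in the camera images.
- photometer: bench filter photometer, beige, fixed to the bench, 250 mm deep (its x) x 340 mm wide (its y) x 100 mm high. Origin at the centre of its underside; its front (key console) faces its own -x, and its y points to its left seen from the front. Deck 100 mm above the bench, front console 80 mm. The ring stands on the left half of the deck, the sample lid is on the right half.
- ring_centre (a point): centre of the knurled filter ring, on its upright axis, half-way up it, 127 mm above the bench. Ring 62 mm in diameter, 30 mm high (112 to 142 mm above the bench), black, knurled, turning round a fixed aluminium barrel (lamp housing) whose cap, 36 mm in diameter, ends 36 mm above this point; 12 mm of free height lies between the ring and the deck, over a plinth 54 mm in diameter. Axes as the photometer's.
- filter_ring (a joint): angle of the filter ring, rad; grows as it turns anticlockwise seen from above. Six clicked positions 30 degrees (0.524 rad) apart at 0, 0.524, 1.047, 1.571, 2.094, 2.618: violet, blue, green, yellow, red, brown mark at the index line. Yellow is at the index at 1.571. Let go, the ring falls into the nearest click; passing a click takes about 0.12 N m. End stops at -0.08 and 2.70.
- yellow_mark (a point): centre of the yellow mark on the ring's top face, 27 mm from the ring's axis; turns with the ring
- index_line (a point): point on the fixed white index line, 27 mm from the ring's axis on the side of the sample lid (the photometer's -y), at the height of the ring's top; the white line runs over the barrel's cap, down the barrel and on along a dark patch of the deck
- sample_lid (a joint): opening of the black sample lid, rad: 0 fully shut (its top level, 115 mm above the bench), grows as the free (front) edge swings up. A stiff hinge holds it wherever it is left; a roller catch must be pushed past over the last 0.14 rad (about 8 N straight down near the free edge), then it snaps in and holds the lid shut.
- lid_hinge (a point): middle of the lid's hinge axis, which runs along the photometer's y at the lid's rear edge, 104 mm above the bench; it lies 60 mm behind (photometer +x) and 185 mm to the right (-y) of ring_centre; axes as the photometer's. The lid reaches 138 mm from it towards the front, is 122 mm wide and 14 mm thick.
- lid_press (a point): where to press the lid: on its outer (upper) face, mid-width, 112 mm from the hinge axis along the lid and 11 mm above the hinge axis in the lid's own frame; moves with the lid
- read_key (a joint): travel of the round green read key, m: 0 up, 0.006 fully down; springs back; fully down takes 5 N
- read_key_top (a point): centre of the top of the green read key (26 mm in diameter, 18 mm proud of the console, 98 mm above the bench), pressed straight down
- lighter: bystander, loose: green pocket lighter, 79 x 24 x 12 mm, lying on the rear of the photometer's deck; origin at its underside
- broth_bottle: bystander, loose: clear bottle with blue cap and brown broth, 86 mm in diameter, 156 mm high; origin at the centre of its underside
- beaker: bystander, loose: empty glass beaker, 84 mm in diameter, 115 mm high; origin at the centre of its underside
- agar_plate: bystander, loose: closed agar plate, 90 mm in diameter, 16 mm high, lying on the bench; origin at the centre of its underside
- tip_box: bystander, loose: pipette tip box, grey with a violet lid, 88 x 128 x 94 mm; origin at the centre of its underside
- micropipette: bystander, loose: white micropipette lying on the bench in front of the photometer, 250 mm long, about 28 mm high; origin near its middle, underside

How it is judged (in metres and radians):
On the way:
1. the read key is pressed down (at least 4 mm of its 6) while the yellow mark is at the index line and the lid is fully shut (value of joint filter_ring between 1.441 and 1.701 rad and value of joint sample_lid below 0.03 rad and value of joint read_key above 0.004 m), for 0.1 s.
At the end, for the whole second after the job is handed in: The filter ring rests in the click with yellow at the index line (within 0.13 rad), the sample lid is shut past its catch (joint below 0.03 rad), the read key has come up again (below 2 mm), and no bystander has been moved more than 30 mm or tipped (value of joint filter_ring between 1.441 and 1.701 rad and value of joint sample_lid below 0.03 rad and value of joint read_key below 0.002 m and velocity of joint filter_ring between -0.1 and 0.1 rad/s); the robot touches nothing.
It fails at once if a bystander is moved more than 30 mm from its place (distance of any of lighter, broth_bottle, beaker, agar_plate, tip_box, micropipette from where it was at the start of the episode above 0.03 m).
It fails at once if the broth bottle or the beaker is tipped by more than 0.5 rad (angle between any of broth_bottle, beaker's own z axis and vertical above 0.5 rad).
It fails at once if the read key is pressed while the sample lid is not shut or the yellow mark is not at the index line (value of joint read_key above 0.004 m and not (value of joint filter_ring between 1.441 and 1.701 rad and value of joint sample_lid below 0.03 rad)).
It also fails if it takes over 54 s, if anything falls off the work surface, if the arm or the gripper's body presses on something with over 40 N, if the wrist force passes 120 N, or if a joint passes its speed limit or range.

## Working session

There is one attempt and no reset: what is moved stays moved. The work goes in short steps, Python scripts to look and compute and a tool call to move; the robot and the scene stay as the last step left them, time stands still between calls to the robot, and variables do not carry over. Pictures are saved under pics/ and viewed, at most 10 in all, crops included, and the job is handed in when it is done.

Besides the shell and the picture viewer there is one more tool, called after "Request:" by a JSON object that holds its "method" and its "body", one argument or row to a line. drive_tool: Moves the arm, as the interface text tells. Its arguments: {"type":"object","properties":{"rows":{"type":"array"}},"required":["rows"]}

```bash
mkdir -p pics
python3 - <<'E'
from station import *
import cv2,numpy as np
s=sense();print(s['time_s'],s['tcp_pos'],np.round(s['ee_rot'],3).tolist())
for n in('top','side','wrist'):
    p,d=capture(n);cv2.imwrite(f'pics/{n}0.png',p[:,:,::-1]);np.save(f'{n}0d.npy',d)
    print(n,camera_params(n))
E
```

```text
0.0 [0.19745026 0.59234102 0.22144938] [[0.949, -0.316, -0.001], [-0.316, -0.949, -0.002], [0.0, 0.002, -1.0]]
top {'intrinsics': array([[547.29748023,   0.        , 327.80709458],
       [  0.        , 547.29748023, 242.15389232],
       [  0.        ,   0.        ,   1.        ]]), 'R': array([[-0.02327183, -0.99972511,  0.00284965],
       [-0.98914368,  0.02261163, -0.14520157],
       [ 0.14509722, -0.00619782, -0.98939799]]), 't': array([0.02087896, 0.54456041, 1.05179668])}
side {'intrinsics': array([[545.31228625,   0.        , 315.20929776],
       [  0.        , 545.31228625, 240.37084023],
       [  0.        ,   0.        ,   1.        ]]), 'R': array([[-0.94363246, -0.33087843,  0.00878859],
       [-0.24675357,  0.68552321, -0.68496029],
       [ 0.2206138 , -0.64851938, -0.72852739]]), 't': array([0.51539828, 0.2002864 , 1.15480979])}
wrist {'intrinsics': array([[371.64829954,   0.        , 319.97992714],
       [  0.        , 371.64829954, 237.2602045 ],
       [  0.        ,   0.        ,   1.        ]]), 'tool_from_camera': array([[-5.11942094e-04, -9.54395297e-01, -2.98545399e-01,
         8.23347697e-02],
       [ 9.99999755e-01, -3.46380092e-04, -6.07473567e-04,
        -7.65629478e-04],
       [ 4.76359732e-04, -2.98545637e-01,  9.54395241e-01,
        -1.62153984e-01],
       [ 0.00000000e+00,  0.00000000e+00,  0.00000000e+00,
         1.00000000e+00]])}
```

View pics/top0.png

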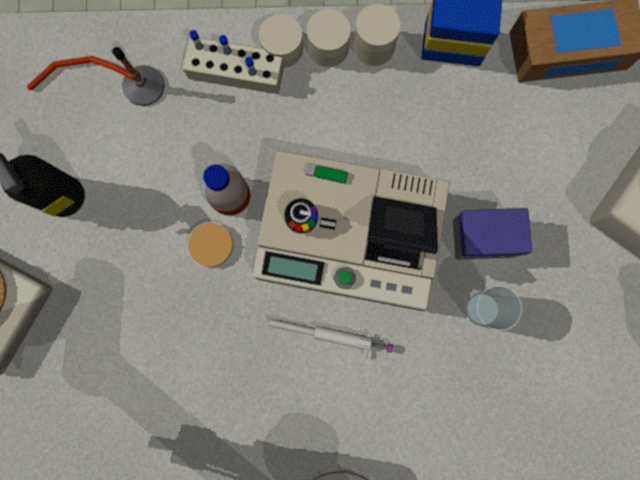

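View pics/side0.png

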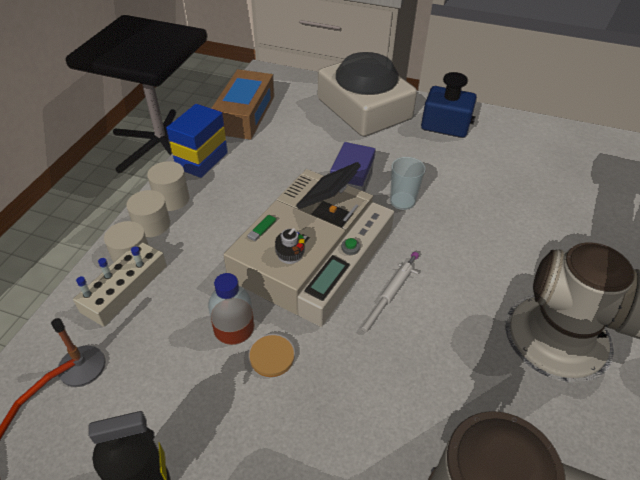

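The top view shows the photometer with its ring at about (301,215), the open black lid at about (402,222), the green key at (345,277) and the lighter at (327,173). Next I'll measure these and enlarge the ring.

```bash
cat > h.py <<'E'
import numpy as np,cv2
from station import *
def ray(n,uv,s=None):
    c=camera_params(n);K=c['intrinsics']
    a=np.array([(uv[0]-K[0,2])/K[0,0],(uv[1]-K[1,2])/K[1,1]])
    if n=='wrist':
        r=np.hypot(*a);d=np.array([*(a/r*np.sin(r)),np.cos(r)]) if r>0 else np.array([0,0,1.])
        T=c['tool_from_camera'];R=np.array(s['ee_rot']);return R@T[:3,3]+s['tcp_pos'],R@T[:3,:3]@d
    return -c['R'].T@c['t'],c['R'].T@np.array([*a,1])
def hit(n,uv,z,s=None):
    o,d=ray(n,uv,s);return o+d*(z-o[2])/d[2]
def blobs(bgr,lo,hi,mn=8):
    m=cv2.inRange(cv2.cvtColor(bgr,cv2.COLOR_BGR2HSV),lo,hi)
    n,_,st,c=cv2.connectedComponentsWithStats(m)
    return [(np.round(c[i],1).tolist(),st[i].tolist()) for i in range(1,n) if st[i,4]>=mn]
def proj(n,X):
    c=camera_params(n);p=c['intrinsics']@(c['R']@X+c['t']);return p[:2]/p[2]
E
python3 - <<'E'
from h import *
for n in('top','side'):
    p=cv2.imread(f'pics/{n}0.png')
    print(n,'green',blobs(p,(45,100,40),(85,255,255),30));print('yellow',blobs(p,(22,150,100),(35,255,255),3))
k=hit('top',(345,277),.098);print('key',k)
for uv in((276,153),(449,180),(261,247),(254,278),(428,307)):print(uv,hit('top',uv,.1 if uv[1]<250 else .08))
print('cap',hit('top',(302,212),.163))
a=cv2.imread('pics/top0.png')[145:315,245:455]
b=cv2.imread('pics/side0.png')[150:320,220:400]
a=cv2.resize(a,None,fx=3.4,fy=3.4,interpolation=cv2.INTER_CUBIC);cv2.imwrite('pics/topc.png',a)
E
```

```text
top green [([330.5, 173.7], [314, 166, 33, 17, 360]), ([311.1, 223.0], [307, 219, 9, 9, 48]), ([344.5, 276.9], [338, 271, 14, 13, 147])]
yellow [([447.2, 36.3], [426, 7, 65, 40, 174]), ([60.5, 198.2], [59, 197, 4, 3, 4]), ([43.2, 209.8], [42, 209, 3, 3, 6]), ([304.9, 226.8], [302, 224, 7, 7, 39])]
side green [([264.2, 224.5], [253, 215, 23, 20, 205]), ([350.5, 243.1], [345, 238, 12, 11, 99])]
yellow [([188.0, 150.4], [170, 127, 54, 37, 397]), ([301.1, 240.6], [299, 239, 5, 4, 19]), ([159.0, 448.0], [159, 446, 1, 5, 5]), ([160.0, 460.0], [160, 458, 1, 5, 5]), ([160.6, 469.5], [160, 467, 2, 6, 10]), ([163.5, 476.5], [162, 474, 4, 6, 6])]
key [ 0.46979265 -0.02192176  0.098     ]
(276, 153) [0.71207868 0.10453755 0.1       ]
(449, 180) [ 0.65109138 -0.22628009  0.1       ]
(261, 247) [0.52972121 0.1344664  0.1       ]
(254, 278) [0.4733425  0.15043741 0.08      ]
(428, 307) [ 0.41094951 -0.1776836   0.08      ]
cap [0.58212781 0.05376971 0.163     ]
```

View pics/topc.png

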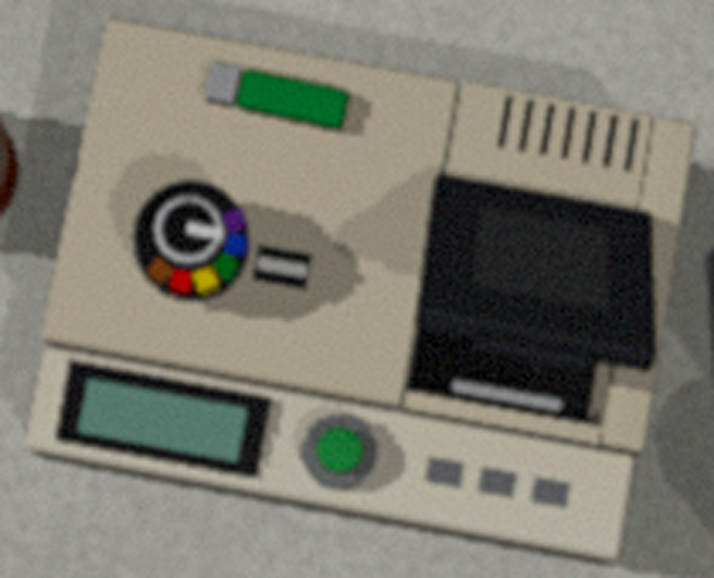

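The index line points to the photometer's -y and blue is at it, so the joint is about 0.524 and the ring needs +60° anticlockwise. The photometer's yaw is about -10.5°. I'll go above the ring now.

Request:
{"method": "drive_tool", "body": {
  "rows": [
    {"tx":2.9,"ty":2.15,"tz":-0.25},
    {"tx":2.9,"ty":2.15,"tz":-0.25},
    {"tx":2.9,"ty":2.15,"tz":-0.25},
    {"tx":2.9,"ty":2.15,"tz":-0.25},
    {"tx":2.9,"ty":2.15,"tz":-0.25},
    {"tx":2.9,"ty":2.15,"tz":-0.25},
    {"tx":2.9,"ty":2.15,"tz":-0.25},
    {"tx":2.9,"ty":2.15,"tz":-0.25},
    {"tx":2.9,"ty":2.15,"tz":-0.25},
    {"tx":2.9,"ty":2.15,"tz":-0.25}
  ]
}}

```text
invalid input at $.rows[0]: expected keys tx, ty, tz, ax, ay, az, claw
```

Request:
{"method": "drive_tool", "body": {
  "rows": [
    {"tx":2.9,"ty":2.15,"tz":-0.25,"az":0.04},
    {"tx":2.9,"ty":2.15,"tz":-0.25,"az":0.0},
    {"tx":2.9,"ty":2.15},
    {"tx":2.9,"ty":2.15},
    {"tx":2.9,"ty":2.15},
    {"tx":2.9,"ty":2.15},
    {"az":0.1},
    {"az":0.1},
    {"az":0.1},
    {"az":0.06}
  ]
}}

```text
invalid input at $.rows[0]: expected keys tx, ty, tz, ax, ay, az, claw
```

Run:
```python
from h import *
s=sense();p,d=capture('wrist');p=p[:,:,::-1].copy();cv2.imwrite('pics/w1.png',p);np.save('w1d.npy',d)
print(s['time_s'],s['joints'],s['tcp_pos'],np.round(s['ee_rot'],3).tolist())
import pickle;pickle.dump(s,open('s1.pkl','wb'))
```

```text
0.15 [ 8.63800567e+01  2.20823439e+01  3.97598631e-01 -1.71358747e-02
 -6.84114048e+01 -1.48151311e+01] [0.19751786 0.59249676 0.22170069] [[0.949, -0.316, -0.0], [-0.316, -0.949, -0.002], [0.0, 0.002, -1.0]]
```

View pics/w1.png

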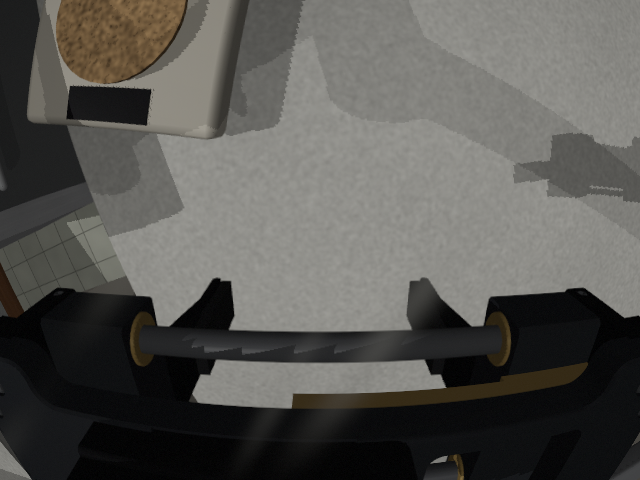

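The moves were refused because every key is required. This wrist picture is from the start pose: the fingers are at about (220,320) and (425,320), with nothing of the photometer in view. I'll resend with full rows.

Request:
{"method": "drive_tool", "body": {
  "rows": [
    {"tx":2.9,"ty":2.15,"tz":-0.25,"ax":0,"ay":0,"az":0,"claw":8.7},
    {"tx":2.9,"ty":2.15,"tz":-0.25,"ax":0,"ay":0,"az":0,"claw":8.7},
    {"tx":2.9,"ty":2.15,"tz":-0.25,"ax":0,"ay":0,"az":0,"claw":8.7},
    {"tx":2.9,"ty":2.15,"tz":-0.25,"ax":0,"ay":0,"az":0,"claw":8.7},
    {"tx":2.9,"ty":2.15,"tz":-0.25,"ax":0,"ay":0,"az":0,"claw":8.7},
    {"tx":2.9,"ty":2.15,"tz":-0.25,"ax":0,"ay":0,"az":0,"claw":8.7},
    {"tx":2.9,"ty":2.15,"tz":-0.25,"ax":0,"ay":0,"az":0,"claw":8.7},
    {"tx":2.9,"ty":2.15,"tz":-0.25,"ax":0,"ay":0,"az":0,"claw":8.7},
    {"tx":2.9,"ty":2.15,"tz":-0.25,"ax":0,"ay":0,"az":0,"claw":8.7},
    {"tx":2.9,"ty":2.15,"tz":-0.25,"ax":0,"ay":0,"az":0,"claw":8.7}
  ]
}}

```text
time_s: 1.03
tcp_pos: [0.4053, 0.2955, 0.2477]
ee_rot: [[0.949, -0.316, 0.0], [-0.316, -0.949, 0.0], [-0.0, -0.0, -1.0]]
wrist_force: [0.7, -0.2, 0.7]
gripper_width: 0.998
gripper_force: 0.0
```

Request:
{"method": "drive_tool", "body": {
  "rows": [
    {"tx":2.9,"ty":2.15,"tz":-0.25,"ax":0,"ay":0,"az":0,"claw":8.7},
    {"tx":2.9,"ty":2.15,"tz":-0.25,"ax":0,"ay":0,"az":0,"claw":8.7},
    {"tx":2.9,"ty":2.15,"tz":0,"ax":0,"ay":0,"az":0,"claw":8.7},
    {"tx":2.9,"ty":2.15,"tz":0,"ax":0,"ay":0,"az":0,"claw":8.7},
    {"tx":2.9,"ty":2.15,"tz":0,"ax":0,"ay":0,"az":0,"claw":8.7},
    {"tx":2.9,"ty":2.15,"tz":0,"ax":0,"ay":0,"az":0,"claw":8.7},
    {"tx":0,"ty":0,"tz":0,"ax":0,"ay":0,"az":0.1,"claw":8.7},
    {"tx":0,"ty":0,"tz":0,"ax":0,"ay":0,"az":0.1,"claw":8.7},
    {"tx":0,"ty":0,"tz":0,"ax":0,"ay":0,"az":0.1,"claw":8.7},
    {"tx":0,"ty":0,"tz":0,"ax":0,"ay":0,"az":0.1,"claw":8.7}
  ]
}}

```text
time_s: 1.87
tcp_pos: [0.529, 0.1193, 0.2522]
ee_rot: [[0.747, -0.665, -0.001], [-0.665, -0.747, -0.0], [-0.0, 0.001, -1.0]]
wrist_force: [-0.3, -0.9, -1.0]
gripper_width: 1.004
gripper_force: 0.0
```

```bash
cat > look.py <<'E'
from h import *
import sys,pickle
s=sense();p,d=capture('wrist');p=p[:,:,::-1].copy();n=sys.argv[1];cv2.imwrite(f'pics/{n}.png',p);np.save(n+'d.npy',d)
print(s['time_s'],np.round(s['joints'],1),s['tcp_pos'],np.round(s['ee_rot'],3).tolist(),s['wrist_force'])
pickle.dump(s,open(n+'.pkl','wb'))
E
python3 look.py w2
```

```text
1.8667 [ 29.8  12.8  -8.4  -0.  -68.8  18.5] [0.52901607 0.11925052 0.25221501] [[0.747, -0.665, -0.001], [-0.665, -0.747, -0.0], [-0.0, 0.001, -1.0]] [-0.32938041 -0.90606053 -1.01638975]
```

View pics/w2.png

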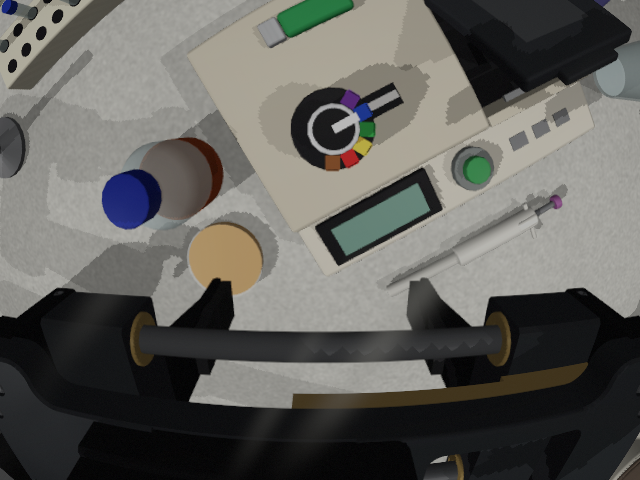

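The ring with its white cap circle is at about (333,128), with the blue mark in line with the index line. The key is at (476,169) and the lid is at upper right.

Run:
```python
from h import *
import pickle
s=pickle.load(open('w2.pkl','rb'));p=cv2.imread('pics/w2.png')
cap=hit('wrist',(333,128),.163,s);print('cap',cap)
R={'violet':((130,100,60),(155,255,255)),'blue':((112,150,80),(128,255,255)),'green':((45,120,40),(85,255,255)),'yellow':((22,150,100),(35,255,255))}
P=[]
for k,(lo,hi) in R.items():
    for c,st in blobs(p,lo,hi,15):
        z=.098 if c[0]>420 else .142;h=hit('wrist',c,z,s);print(k,c,st[4],h)
        if 320<c[0]<390 and 80<c[1]<180:P.append(h[:2])
P=np.array(P)
from scipy.optimize import least_squares
r=least_squares(lambda c:np.hypot(*(P-c).T)-.027,cap[:2]);c=r.x;print('centre',c,r.fun)
for q in P:print(np.degrees(np.arctan2(*(q-c)[::-1])))
e=hit('wrist',(402,94),.1,s)[:2];i=hit('wrist',(383,104),.1,s)[:2];print('index dir',np.degrees(np.arctan2(*(e-c)[::-1])),np.degrees(np.arctan2(*(i-c)[::-1])))
# refit yaw corners
a=hit('wrist',(190,51),.1,s);b=hit('wrist',(299,229),.1,s);print('left side dir',np.degrees(np.arctan2(*(a-b)[1::-1])))
print(c-np.array(s['tcp_pos'])[:2], np.array(s['ee_rot']).T@np.array([*(c-np.array(s['tcp_pos'])[:2]),0]))
# lid from top depth
d=np.load('top0d.npy');cm=camera_params('top')
yaw=np.radians(-10.5);X=np.array([np.cos(yaw),np.sin(yaw)]);Y=np.array([-X[1],X[0]]);H=c+.06*X-.185*Y;print('hinge',H,'key pred frame',)
uv=[(400,y) for y in range(200,250,6)]
for u,v in uv:
    o,r=ray('top',(u,v));w=o+r*d[v,u];q=w[:2]-H;print((u,v),w,'back',round(-q@X,3),round(q@Y,3))
```

```text
cap [0.58320796 0.06030768 0.163     ]
violet [349.7, 99.2] 240 [0.59051252 0.03678599 0.142     ]
violet [555.6, 200.8] 75 [ 0.38812532 -0.07063144  0.098     ]
blue [5.9, 5.8] 91 [0.90260786 0.19219318 0.142     ]
blue [363.0, 111.4] 203 [0.57750871 0.03538292 0.142     ]
blue [125.2, 200.9] 1996 [0.65706227 0.22064348 0.142     ]
green [310.8, 14.3] 1615 [0.65724312 0.01477501 0.142     ]
green [366.9, 128.8] 230 [0.56600641 0.04162946 0.142     ]
green [476.2, 169.2] 588 [ 0.4708895 -0.0171963  0.098    ]
yellow [362.0, 145.8] 215 [0.55887008 0.05256946 0.142     ]
centre [0.58361623 0.06229859] [-0.00057176  0.00059991  0.00015362 -0.00041001]
-74.87391809643741
-102.78466400681636
-130.43054320434564
-158.53735667159575
index dir -105.07296342788669 -106.32303446102891
left side dir -11.51944902670316
[ 0.05460015 -0.05695192] [ 7.86529948e-02  6.19709920e-03 -2.78003238e-05]
hinge [ 0.60889795 -0.13053769] key pred frame
(400, 200) [ 0.6129688  -0.13000805  0.10492122] back -0.004 0.001
(400, 206) [ 0.59722236 -0.12672672  0.1244918 ] back 0.012 0.002
(400, 212) [ 0.58284433 -0.12409306  0.13964633] back 0.027 0.002
(400, 218) [ 0.56922384 -0.12175754  0.15280857] back 0.041 0.001
(400, 224) [ 0.5566204  -0.11997846  0.16212635] back 0.053 0.001
(400, 230) [ 0.54311206 -0.11723757  0.17836062] back 0.067 0.001
(400, 236) [ 0.53076588 -0.11520193  0.18968196] back 0.08 0.001
(400, 242) [ 0.51907339 -0.11353332  0.19846195] back 0.091 0.0
(400, 248) [ 0.5083067  -0.11260415  0.20199768] back 0.102 -0.001
```

Request:
{"method": "drive_tool", "body": {
  "rows": [
    {"tx":2.6,"ty":0.2,"tz":0,"ax":0,"ay":0,"az":0,"claw":8.7},
    {"tx":2.6,"ty":0.2,"tz":0,"ax":0,"ay":0,"az":0,"claw":8.7},
    {"tx":2.6,"ty":0.1,"tz":1,"ax":0,"ay":0,"az":0,"claw":8.7},
    {"tx":0,"ty":0,"tz":2.5,"ax":0,"ay":0,"az":0,"claw":8.7},
    {"tx":0,"ty":0,"tz":2.5,"ax":0,"ay":0,"az":0,"claw":8.7},
    {"tx":0,"ty":0,"tz":0,"ax":0,"ay":0,"az":0,"claw":8.7}
  ]
}}

```text
time_s: 2.42
tcp_pos: [0.581, 0.0634, 0.1869]
ee_rot: [[0.75, -0.661, -0.011], [-0.661, -0.75, -0.002], [-0.007, 0.009, -1.0]]
wrist_force: [-0.8, 0.1, -0.6]
gripper_width: 1.0
gripper_force: 0.0
```

```bash
python3 look.py w3
python3 - <<'E'
from h import *
import pickle
s=pickle.load(open('w3.pkl','rb'));p=cv2.imread('pics/w3.png')
R={'violet':((130,100,60),(155,255,255)),'blue':((112,150,80),(128,255,255)),'green':((45,120,40),(85,255,255)),'yellow':((22,150,100),(35,255,255))}
P=[]
for k,(lo,hi) in R.items():
    for c,st in blobs(p,lo,hi,60):
        h=hit('wrist',c,.142,s);print(k,c,st[4],h)
        if 270<c[0]<430 and 150<c[1]<330:P.append(h[:2])
P=np.array(P)
from scipy.optimize import least_squares
r=least_squares(lambda c:np.hypot(*(P-c).T)-.027,[.583,.06]);c=r.x;print('centre',c,r.fun)
print(np.array(s['ee_rot']).T@np.array([*(c-np.array(s['tcp_pos'])[:2]),0]))
E
```

```text
2.4167 [ 22.   20.   -7.9  -0.1 -62.7  26.7] [0.58095053 0.06342041 0.18685117] [[0.75, -0.661, -0.011], [-0.661, -0.75, -0.002], [-0.007, 0.009, -1.0]] [-0.81287054  0.10027017 -0.64184072]
violet [344.8, 223.3] 405 [0.59078444 0.0361615  0.142     ]
violet [566.7, 275.4] 75 [ 0.45376733 -0.06195096  0.142     ]
blue [359.9, 239.1] 356 [0.57754664 0.03570776 0.142     ]
green [302.3, 90.4] 3403 [0.6631581  0.00428263 0.142     ]
green [364.4, 259.2] 322 [0.56594812 0.04171341 0.142     ]
green [487.9, 274.7] 752 [ 0.50173395 -0.01273613  0.142     ]
yellow [359.9, 278.5] 203 [0.55794388 0.0517419  0.142     ]
centre [0.58310856 0.0621642 ] [ 1.11977140e-04  3.47605937e-05 -3.03271062e-04  2.37571847e-04]
[ 2.44968905e-03 -4.83438662e-04 -2.17236179e-05]
```

View pics/w3.png

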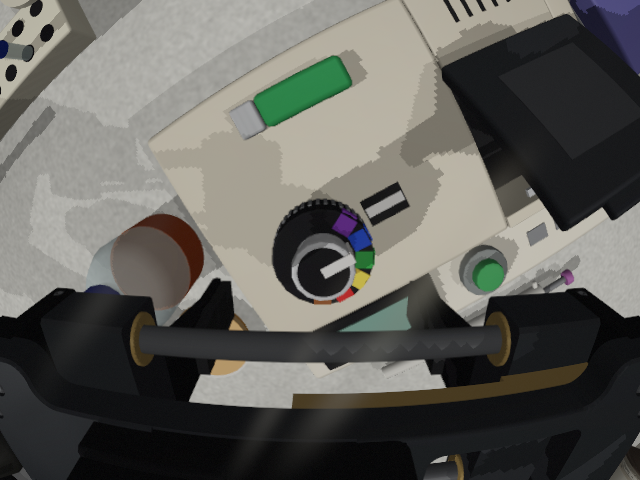

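The ring is at (318,255) between the fingertips, and the centre estimate agrees to under 1 mm. The way down is clear, so I'll descend and close.

Request:
{"method": "drive_tool", "body": {
  "rows": [
    {"tx":0.2,"ty":-0.05,"tz":1.5,"ax":0,"ay":0,"az":0,"claw":8.7},
    {"tx":0,"ty":0,"tz":2,"ax":0,"ay":0,"az":0,"claw":8.7},
    {"tx":0,"ty":0,"tz":2,"ax":0,"ay":0,"az":0,"claw":8.7},
    {"tx":0,"ty":0,"tz":1.5,"ax":0,"ay":0,"az":0,"claw":8.7},
    {"tx":0,"ty":0,"tz":0,"ax":0,"ay":0,"az":0,"claw":8.7},
    {"tx":0,"ty":0,"tz":0,"ax":0,"ay":0,"az":0,"claw":8.7}
  ]
}}

```text
time_s: 2.97
tcp_pos: [0.5868, 0.0639, 0.1238]
ee_rot: [[0.752, -0.659, 0.001], [-0.659, -0.752, -0.0], [0.001, -0.001, -1.0]]
wrist_force: [-0.2, -0.3, 0.3]
gripper_width: 1.001
gripper_force: 0.0
```

Request:
{"method": "drive_tool", "body": {
  "rows": [
    {"tx":0,"ty":0,"tz":0,"ax":0,"ay":0,"az":0,"claw":5.5},
    {"tx":0,"ty":0,"tz":0,"ax":0,"ay":0,"az":0,"claw":5.5},
    {"tx":0,"ty":0,"tz":0,"ax":0,"ay":0,"az":0,"claw":5.5},
    {"tx":0,"ty":0,"tz":0,"ax":0,"ay":0,"az":0,"claw":5.5},
    {"tx":0,"ty":0,"tz":0,"ax":0,"ay":0,"az":0,"claw":5.5},
    {"tx":0,"ty":0,"tz":0,"ax":0,"ay":0,"az":0,"claw":5.5}
  ]
}}

```text
time_s: 3.47
tcp_pos: [0.5823, 0.0598, 0.1236]
ee_rot: [[0.751, -0.661, -0.009], [-0.661, -0.751, -0.007], [-0.003, 0.011, -1.0]]
wrist_force: [-7.4, -8.4, 8.9]
gripper_width: 0.706
gripper_force: 30.0
```

Gripped at 61 mm. I'll relax the sideways offset and turn about 62° anticlockwise, which is negative about tool z.

Request:
{"method": "drive_tool", "body": {
  "rows": [
    {"tx":-0.1,"ty":0.5,"tz":0,"ax":0,"ay":0,"az":0,"claw":5.5},
    {"tx":0,"ty":0,"tz":0,"ax":0,"ay":0,"az":-0.12,"claw":5.5},
    {"tx":0,"ty":0,"tz":0,"ax":0,"ay":0,"az":-0.12,"claw":5.5},
    {"tx":0,"ty":0,"tz":0,"ax":0,"ay":0,"az":-0.12,"claw":5.5},
    {"tx":0,"ty":0,"tz":0,"ax":0,"ay":0,"az":-0.12,"claw":5.5},
    {"tx":0,"ty":0,"tz":0,"ax":0,"ay":0,"az":-0.12,"claw":5.5},
    {"tx":0,"ty":0,"tz":0,"ax":0,"ay":0,"az":-0.12,"claw":5.5},
    {"tx":0,"ty":0,"tz":0,"ax":0,"ay":0,"az":-0.12,"claw":5.5},
    {"tx":0,"ty":0,"tz":0,"ax":0,"ay":0,"az":-0.12,"claw":5.5},
    {"tx":0,"ty":0,"tz":0,"ax":0,"ay":0,"az":-0.11,"claw":5.5}
  ]
}}

```text
time_s: 4.3
tcp_pos: [0.5823, 0.0594, 0.1237]
ee_rot: [[0.938, 0.348, 0.001], [0.348, -0.938, -0.002], [0.0, 0.002, -1.0]]
wrist_force: [0.1, -4.3, 2.8]
gripper_width: 0.702
gripper_force: 29.9
```

Request:
{"method": "drive_tool", "body": {
  "rows": [
    {"tx":0,"ty":0,"tz":0,"ax":0,"ay":0,"az":0,"claw":5.5},
    {"tx":0,"ty":0,"tz":0,"ax":0,"ay":0,"az":0,"claw":5.5}
  ]
}}

```text
time_s: 4.47
tcp_pos: [0.5823, 0.0594, 0.1237]
ee_rot: [[0.941, 0.339, 0.001], [0.339, -0.941, -0.002], [0.0, 0.002, -1.0]]
wrist_force: [-1.1, -5.5, 4.3]
gripper_width: 0.708
gripper_force: 30.0
```

```bash
python3 look.py w4
python3 - <<'E'
from h import *
import pickle
s=pickle.load(open('w4.pkl','rb'));p=cv2.imread('pics/w4.png')
for k,lo,hi in(('green',(45,120,40),(85,255,255)),('yellow',(22,150,100),(35,255,255))):
    for c,st in blobs(p,lo,hi,60):
        h=hit('wrist',c,.142,s);q=h[:2]-[.5831,.0622];print(k,c,st[4],h,np.hypot(*q),np.degrees(np.arctan2(q[1],q[0])))
E
```

```text
4.4667 [ 21.7  23.2 -13.1   0.1 -53.7  88. ] [0.58233776 0.0593882  0.12365157] [[0.941, 0.339, 0.001], [0.339, -0.941, -0.002], [0.0, 0.002, -1.0]] [-1.13201903 -5.463316    4.25947125]
green [475.4, 172.2] 4569 [0.66576792 0.02224347 0.142     ] 0.09181781053910007 -25.796234637450976
green [374.9, 318.4] 503 [0.59030316 0.03705681 0.142     ] 0.026154648951030018 -74.01376803869636
```

Green now sits at -74°, so yellow is at about -102°, where the index line is. I'll release, lift and check.

Request:
{"method": "drive_tool", "body": {
  "rows": [
    {"tx":0,"ty":0,"tz":0,"ax":0,"ay":0,"az":0,"claw":8.7},
    {"tx":0,"ty":0,"tz":0,"ax":0,"ay":0,"az":0,"claw":8.7},
    {"tx":0,"ty":0,"tz":0,"ax":0,"ay":0,"az":0,"claw":8.7},
    {"tx":0,"ty":0,"tz":0,"ax":0,"ay":0,"az":0,"claw":8.7},
    {"tx":0,"ty":0,"tz":0,"ax":0,"ay":0,"az":0,"claw":8.7},
    {"tx":0,"ty":0,"tz":-2,"ax":0,"ay":0,"az":0,"claw":8.7},
    {"tx":0,"ty":0,"tz":-3,"ax":0,"ay":0,"az":0,"claw":8.7},
    {"tx":0,"ty":0,"tz":-3,"ax":0,"ay":0,"az":0,"claw":8.7},
    {"tx":0,"ty":0,"tz":-3,"ax":0,"ay":0,"az":0,"claw":8.7},
    {"tx":0,"ty":0,"tz":-2,"ax":0,"ay":0,"az":0,"claw":8.7}
  ]
}}

```text
time_s: 5.35
tcp_pos: [0.583, 0.0609, 0.2558]
ee_rot: [[0.94, 0.341, 0.004], [0.341, -0.94, 0.001], [0.004, 0.0, -1.0]]
wrist_force: [-0.5, -0.4, 0.6]
gripper_width: 1.001
gripper_force: 0.0
```

Request:
{"method": "drive_tool", "body": {
  "rows": [
    {"tx":0,"ty":0,"tz":0,"ax":0,"ay":0,"az":0,"claw":0},
    {"tx":0,"ty":0,"tz":0,"ax":0,"ay":0,"az":0,"claw":0}
  ]
}}

```text
time_s: 5.52
tcp_pos: [0.5825, 0.0611, 0.2537]
ee_rot: [[0.94, 0.341, 0.003], [0.341, -0.94, 0.002], [0.003, -0.001, -1.0]]
wrist_force: [-0.5, 0.4, -0.9]
gripper_width: 0.918
gripper_force: 0.0
```

```bash
python3 look.py w5
python3 - <<'E'
from h import *
import pickle
s=pickle.load(open('w5.pkl','rb'));p=cv2.imread('pics/w5.png')
P=[]
for k,lo,hi in(('blue',(112,150,80),(128,255,255)),('green',(45,120,40),(85,255,255)),('yellow',(22,150,100),(35,255,255)),('key',(45,120,40),(85,255,255))):
    for c,st in blobs(p,lo,hi,60):
        h=hit('wrist',c,.098 if k=='key' else .142,s);q=h[:2]-[.5831,.0622];print(k,c,st[4],h,np.hypot(*q),np.degrees(np.arctan2(q[1],q[0])))
E
```

```text
5.5167 [ 21.8  17.   -2.5  -0.  -70.3  88.2] [0.58245567 0.06105124 0.25370498] [[0.94, 0.341, 0.003], [0.341, -0.94, 0.002], [0.003, -0.001, -1.0]] [-0.48771871  0.35347419 -0.8741837 ]
blue [158.8, 83.6] 2419 [0.6538797  0.21957466 0.142     ] 0.17255883355273635 65.78403126196085
blue [350.7, 219.4] 222 [0.60130034 0.0438814  0.142     ] 0.0258229219929078 -45.18553566666308
green [418.0, 155.0] 1862 [0.66571576 0.01391576 0.142     ] 0.09569081368646698 -30.30387302829356
green [354.3, 235.2] 214 [0.59050932 0.0366906  0.142     ] 0.026563649245019815 -73.80382836750375
yellow [629.6, 8.5] 294 [ 0.89703569 -0.13990069  0.142     ] 0.3733635072874376 -32.77200107754394
yellow [350.7, 250.4] 138 [0.57797681 0.03479009 0.142     ] 0.027884587261173772 -100.58700316777441
key [418.0, 155.0] 1862 [0.66668823 0.00175499 0.098     ] 0.10315324834150194 -35.87175428958009
key [354.3, 235.2] 214 [0.57940994 0.02818556 0.098     ] 0.034214010862000536 -96.191523361791
```

View pics/w5.png

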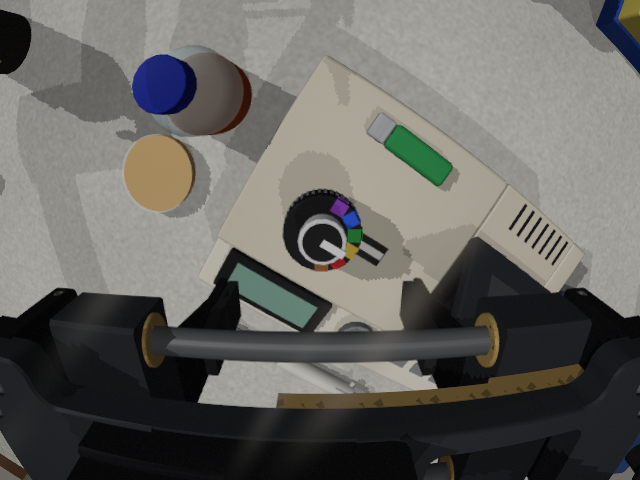

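Yellow at (351,250) lies on the white index line and the ring is seated. Next is the lid, with the fingers shut.

Request:
{"method": "drive_tool", "body": {
  "rows": [
    {"tx":-1.7,"ty":3.3,"tz":0,"ax":0,"ay":0,"az":0,"claw":0},
    {"tx":-1.7,"ty":3.3,"tz":0,"ax":0,"ay":0,"az":0,"claw":0},
    {"tx":-1.7,"ty":3.3,"tz":0,"ax":0,"ay":0,"az":0,"claw":0},
    {"tx":-1.7,"ty":3.3,"tz":0,"ax":0,"ay":0,"az":0,"claw":0},
    {"tx":-1.7,"ty":3.2,"tz":0,"ax":0,"ay":0,"az":0,"claw":0},
    {"tx":0,"ty":0,"tz":0,"ax":0,"ay":0,"az":0.11,"claw":0},
    {"tx":0,"ty":0,"tz":0,"ax":0,"ay":0,"az":0.11,"claw":0},
    {"tx":0,"ty":0,"tz":0,"ax":0,"ay":0,"az":0.11,"claw":0},
    {"tx":0,"ty":0,"tz":0,"ax":0,"ay":0,"az":0.11,"claw":0},
    {"tx":0,"ty":0,"tz":0,"ax":0,"ay":0,"az":0.1,"claw":0}
  ]
}}

```text
time_s: 6.4
tcp_pos: [0.5572, -0.1227, 0.2504]
ee_rot: [[0.98, -0.197, -0.004], [-0.197, -0.98, 0.0], [-0.004, 0.0, -1.0]]
wrist_force: [-0.5, -0.1, -0.4]
gripper_width: 0.129
gripper_force: 0.0
```

Request:
{"method": "drive_tool", "body": {
  "rows": [
    {"tx":0,"ty":0,"tz":0,"ax":0,"ay":0,"az":0,"claw":0},
    {"tx":0,"ty":0,"tz":2,"ax":0,"ay":0,"az":0,"claw":0},
    {"tx":0,"ty":0,"tz":2,"ax":0,"ay":0,"az":0,"claw":0},
    {"tx":0,"ty":0,"tz":1,"ax":0,"ay":0,"az":0,"claw":0},
    {"tx":0,"ty":0,"tz":0,"ax":0,"ay":0,"az":0,"claw":0}
  ]
}}

```text
time_s: 6.82
tcp_pos: [0.556, -0.1225, 0.1988]
ee_rot: [[0.982, -0.189, -0.008], [-0.189, -0.982, 0.0], [-0.008, 0.001, -1.0]]
wrist_force: [-0.6, -0.9, 0.7]
gripper_width: 0.007
gripper_force: 0.0
```

Request:
{"method": "drive_tool", "body": {
  "rows": [
    {"tx":-0.4,"ty":0,"tz":0.6,"ax":0,"ay":0,"az":0,"claw":0},
    {"tx":-0.4,"ty":0,"tz":0.6,"ax":0,"ay":0,"az":0,"claw":0},
    {"tx":-0.4,"ty":0,"tz":0.6,"ax":0,"ay":0,"az":0,"claw":0},
    {"tx":-0.4,"ty":0,"tz":0.6,"ax":0,"ay":0,"az":0,"claw":0},
    {"tx":-0.4,"ty":0,"tz":0.6,"ax":0,"ay":0,"az":0,"claw":0},
    {"tx":-0.4,"ty":0,"tz":0.6,"ax":0,"ay":0,"az":0,"claw":0},
    {"tx":-0.4,"ty":0,"tz":0.6,"ax":0,"ay":0,"az":0,"claw":0},
    {"tx":-0.4,"ty":0,"tz":0.6,"ax":0,"ay":0,"az":0,"claw":0}
  ]
}}

```text
time_s: 7.48
tcp_pos: [0.5263, -0.1164, 0.1541]
ee_rot: [[0.982, -0.191, 0.0], [-0.191, -0.982, 0.0], [0.0, -0.0, -1.0]]
wrist_force: [1.0, 0.3, 1.5]
gripper_width: 0.008
gripper_force: 0.5
```

Request:
{"method": "drive_tool", "body": {
  "rows": [
    {"tx":-0.4,"ty":0,"tz":0.4,"ax":0,"ay":0,"az":0,"claw":0},
    {"tx":-0.4,"ty":0,"tz":0.4,"ax":0,"ay":0,"az":0,"claw":0},
    {"tx":-0.4,"ty":0,"tz":0.4,"ax":0,"ay":0,"az":0,"claw":0},
    {"tx":-0.4,"ty":0,"tz":0.4,"ax":0,"ay":0,"az":0,"claw":0},
    {"tx":-0.4,"ty":0,"tz":0.4,"ax":0,"ay":0,"az":0,"claw":0},
    {"tx":-0.3,"ty":0,"tz":0.4,"ax":0,"ay":0,"az":0,"claw":0},
    {"tx":-0.3,"ty":0,"tz":0.3,"ax":0,"ay":0,"az":0,"claw":0}
  ]
}}

```text
time_s: 8.07
tcp_pos: [0.5031, -0.1119, 0.1284]
ee_rot: [[0.982, -0.189, 0.005], [-0.189, -0.982, -0.001], [0.005, 0.0, -1.0]]
wrist_force: [4.6, -1.3, 6.1]
gripper_width: 0.007
gripper_force: 3.4
```

Now straight down through the catch.

Request:
{"method": "drive_tool", "body": {
  "rows": [
    {"tx":0,"ty":0,"tz":0.3,"ax":0,"ay":0,"az":0,"claw":0},
    {"tx":0,"ty":0,"tz":0.3,"ax":0,"ay":0,"az":0,"claw":0},
    {"tx":0,"ty":0,"tz":0.3,"ax":0,"ay":0,"az":0,"claw":0},
    {"tx":0,"ty":0,"tz":0.3,"ax":0,"ay":0,"az":0,"claw":0},
    {"tx":0,"ty":0,"tz":0.2,"ax":0,"ay":0,"az":0,"claw":0},
    {"tx":0,"ty":0,"tz":0.2,"ax":0,"ay":0,"az":0,"claw":0},
    {"tx":0,"ty":0,"tz":0,"ax":0,"ay":0,"az":0,"claw":0}
  ]
}}

```text
time_s: 8.65
tcp_pos: [0.5003, -0.1116, 0.115]
ee_rot: [[0.982, -0.189, -0.002], [-0.189, -0.982, -0.001], [-0.001, 0.001, -1.0]]
wrist_force: [-9.3, 4.9, 26.5]
gripper_width: 0.009
gripper_force: 12.7
```

The tip is at z = 0.115 with 26 N, so the lid is down on its stop. I'll lift, move above the key and look.

Request:
{"method": "drive_tool", "body": {
  "rows": [
    {"tx":0,"ty":0,"tz":-1.5,"ax":0,"ay":0,"az":0,"claw":0},
    {"tx":0,"ty":0,"tz":-3,"ax":0,"ay":0,"az":0,"claw":0},
    {"tx":0,"ty":0,"tz":-3,"ax":0,"ay":0,"az":0,"claw":0},
    {"tx":-1.2,"ty":-2.2,"tz":0,"ax":0,"ay":0,"az":0,"claw":0},
    {"tx":-1.2,"ty":-2.2,"tz":0,"ax":0,"ay":0,"az":0,"claw":0},
    {"tx":-1.2,"ty":-2.2,"tz":0,"ax":0,"ay":0,"az":0,"claw":0},
    {"tx":-1,"ty":-2,"tz":0,"ax":0,"ay":0,"az":0,"claw":0},
    {"tx":0,"ty":0,"tz":0,"ax":0,"ay":0,"az":0,"claw":0},
    {"tx":0,"ty":0,"tz":0,"ax":0,"ay":0,"az":0,"claw":0}
  ]
}}

```text
time_s: 9.4
tcp_pos: [0.4716, -0.0178, 0.186]
ee_rot: [[0.982, -0.189, -0.001], [-0.189, -0.982, -0.0], [-0.001, 0.0, -1.0]]
wrist_force: [-0.8, 1.1, 0.2]
gripper_width: 0.005
gripper_force: 0.0
```

```bash
python3 look.py w6
python3 - <<'E'
from h import *
import pickle
s=pickle.load(open('w6.pkl','rb'));p=cv2.imread('pics/w6.png')
for c,st in blobs(p,(45,120,40),(85,255,255),60):
    h=hit('wrist',c,.098,s);print(c,st,h,np.array(s['ee_rot']).T@(h-s['tcp_pos']))
t,d=capture('top');t=t[:,:,::-1];cm=camera_params('top')
for a in(.03,.06,.09,.12,.13):
    X=np.array([.982,-.191]);q=np.array([.6066,-.1317])-a*X;u,v=np.round(proj('top',np.array([*q,.115]))).astype(int);o,r=ray('top',(u,v));print(a,(u,v),(o+r*d[v,u])[2])
cv2.imwrite('pics/fin.png',np.hstack([cv2.resize(t[145:315,245:455],(420,340)),cv2.resize(p[100:400,150:550],(380,340))]))
E
```

```text
9.4 [ 17.6   9.  -23.4  -0.  -57.7  61.5] [ 0.47163912 -0.01776735  0.18604897] [[0.982, -0.189, -0.001], [-0.189, -0.982, -0.0], [-0.001, 0.0, -1.0]] [-0.77166855  1.09805121  0.20217335]
[186.5, 88.3] [175, 76, 24, 25, 355] [0.59839646 0.05204849 0.098     ] [ 0.11142652 -0.09251018  0.08786519]
[198.9, 83.1] [193, 76, 13, 15, 75] [0.59945439 0.042492   0.098     ] [ 0.11426834 -0.08332488  0.08786504]
[321.8, 243.9] [304, 226, 36, 36, 995] [ 0.47071423 -0.01799122  0.098     ] [-0.0007495   0.00035973  0.08805018]
0.03 (np.int64(399), np.int64(218)) 0.11249766115705362
0.06 (np.int64(397), np.int64(233)) 0.11236062173555084
0.09 (np.int64(395), np.int64(249)) 0.11810614645360729
0.12 (np.int64(392), np.int64(265)) 0.30110105174979807
0.13 (np.int64(391), np.int64(270)) 0.2997881095432423
```

View pics/fin.png

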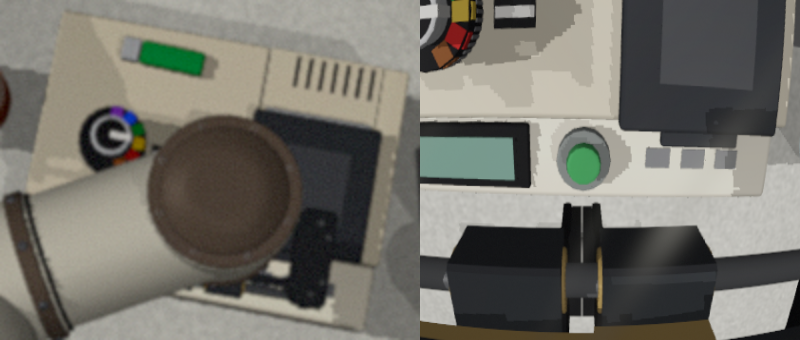

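The lid lies flat and shut, yellow is still at the index, and the key is within 1 mm of the tool axis. I'll press it, then release.

Request:
{"method": "drive_tool", "body": {
  "rows": [
    {"tx":0,"ty":0,"tz":2.5,"ax":0,"ay":0,"az":0,"claw":0},
    {"tx":0,"ty":0,"tz":2.5,"ax":0,"ay":0,"az":0,"claw":0},
    {"tx":0,"ty":0,"tz":2,"ax":0,"ay":0,"az":0,"claw":0},
    {"tx":0,"ty":0,"tz":1,"ax":0,"ay":0,"az":0,"claw":0},
    {"tx":0,"ty":0,"tz":0.5,"ax":0,"ay":0,"az":0,"claw":0},
    {"tx":0,"ty":0,"tz":0.4,"ax":0,"ay":0,"az":0,"claw":0},
    {"tx":0,"ty":0,"tz":0.4,"ax":0,"ay":0,"az":0,"claw":0},
    {"tx":0,"ty":0,"tz":0.2,"ax":0,"ay":0,"az":0,"claw":0},
    {"tx":0,"ty":0,"tz":0.1,"ax":0,"ay":0,"az":0,"claw":0}
  ]
}}

```text
time_s: 10.25
tcp_pos: [0.472, -0.0196, 0.0957]
ee_rot: [[0.982, -0.189, -0.001], [-0.189, -0.982, -0.003], [-0.001, 0.003, -1.0]]
wrist_force: [-17.0, 0.7, 41.8]
gripper_width: 0.007
gripper_force: 21.3
```

Request:
{"method": "drive_tool", "body": {
  "rows": [
    {"tx":0,"ty":0,"tz":0.1,"ax":0,"ay":0,"az":0,"claw":0},
    {"tx":0,"ty":0,"tz":0,"ax":0,"ay":0,"az":0,"claw":0},
    {"tx":0,"ty":0,"tz":0,"ax":0,"ay":0,"az":0,"claw":0},
    {"tx":0,"ty":0,"tz":0,"ax":0,"ay":0,"az":0,"claw":0}
  ]
}}

```text
time_s: 10.58
tcp_pos: [0.472, -0.0196, 0.0957]
ee_rot: [[0.982, -0.189, 0.0], [-0.189, -0.982, -0.002], [0.0, 0.002, -1.0]]
wrist_force: [-17.2, 1.2, 42.4]
gripper_width: 0.001
gripper_force: 20.9
```

It stopped at z = 0.0957 with 42 N, but full travel should reach 0.092, so a fingertip corner may be resting on the grey collar. I'll back off and measure.

Request:
{"method": "drive_tool", "body": {
  "rows": [
    {"tx":0,"ty":0,"tz":-3,"ax":0,"ay":0,"az":0,"claw":0},
    {"tx":0,"ty":0,"tz":-3,"ax":0,"ay":0,"az":0,"claw":0},
    {"tx":0,"ty":0,"tz":-3,"ax":0,"ay":0,"az":0,"claw":0},
    {"tx":0,"ty":0,"tz":0,"ax":0,"ay":0,"az":0,"claw":0}
  ]
}}

```text
time_s: 10.92
tcp_pos: [0.4772, -0.018, 0.1866]
ee_rot: [[0.982, -0.19, 0.016], [-0.19, -0.982, 0.002], [0.015, -0.005, -1.0]]
wrist_force: [0.2, 0.6, -0.6]
gripper_width: 0.006
gripper_force: 0.0
```

```bash
python3 look.py w7
python3 - <<'E'
from h import *
import pickle
s=pickle.load(open('w7.pkl','rb'));p=cv2.imread('pics/w7.png');d=np.load('w7d.npy')
cam=camera_params('wrist')['tool_from_camera'][:3,:3]
def pt(u,v):
    o,r=ray('wrist',(u,v),s);z=(np.array(s['ee_rot'])@cam)[:,2];return o+r*d[v,u]/(r@z)
for c,st in blobs(p,(45,120,40),(85,255,255),300):print(c,st,hit('wrist',c,.098,s))
for v in (210,220,230,240,250,260,266):
    print(v,[round(1000*pt(u,v)[2]) for u in range(270,380,6)])
for u,v in((250,240),(500,150),(500,180),(520,165),(480,120)):print((u,v),pt(u,v),p[v,u])
E
```

```text
10.9167 [ 17.5   9.  -23.4   0.2 -56.7  61.5] [ 0.47721881 -0.01801265  0.18663546] [[0.982, -0.19, 0.016], [-0.19, -0.982, 0.002], [0.015, -0.005, -1.0]] [ 0.23217043  0.64309798 -0.55804773]
[230.3, 1.7] [192, 0, 89, 6, 367] [0.66022825 0.0108072  0.098     ]
[192.1, 98.3] [179, 86, 30, 26, 426] [0.59792806 0.05025196 0.098     ]
[323.7, 252.9] [307, 236, 35, 35, 963] [ 0.47071243 -0.01803859  0.098     ]
210 [100, 100, 98, 100, 100, 99, 100, 100, 99, 99, 100, 100, 99, 100, 100, 99, 116, 114, 115]
220 [79, 80, 80, 79, 78, 79, 82, 80, 80, 82, 81, 80, 80, 80, 80, 80, 114, 115, 116]
230 [80, 80, 80, 80, 80, 80, 91, 93, 91, 92, 92, 92, 90, 80, 80, 80, 81, 80, 80]
240 [80, 80, 79, 79, 80, 91, 92, 93, 101, 102, 99, 93, 91, 92, 80, 81, 80, 80, 80]
250 [79, 80, 80, 79, 80, 92, 98, 101, 102, 102, 103, 101, 92, 92, 79, 81, 79, 80, 80]
260 [80, 79, 79, 80, 80, 92, 93, 101, 102, 104, 101, 102, 94, 92, 80, 81, 80, 80, 81]
266 [80, 80, 81, 80, 80, 80, 91, 101, 103, 101, 102, 101, 91, 80, 80, 80, 80, 81, 80]
(250, 240) [0.48739634 0.0348434  0.08743705] [106 116  89]
(500, 150) [ 0.52525705 -0.14972645  0.11580606] [77 75 72]
(500, 180) [ 0.50484472 -0.14723636  0.11622124] [77 74 74]
(520, 165) [ 0.51293038 -0.16485793  0.11549228] [62 59 58]
(480, 120) [ 0.54697789 -0.13761235  0.11534502] [76 73 72]
```

The depth shows the key crown at about 0.102, with the collar at 0.092. A stop at 0.0957 is therefore roughly the full 6 mm of travel. I'll confirm with a second, slower press and watch force against height, since both conditions still hold.

Request:
{"method": "drive_tool", "body": {
  "rows": [
    {"tx":0,"ty":0,"tz":2.5,"ax":0,"ay":0,"az":0,"claw":0},
    {"tx":0,"ty":0,"tz":2.5,"ax":0,"ay":0,"az":0,"claw":0},
    {"tx":0,"ty":0,"tz":2,"ax":0,"ay":0,"az":0,"claw":0},
    {"tx":0,"ty":0,"tz":0,"ax":0,"ay":0,"az":0,"claw":0},
    {"tx":0,"ty":0,"tz":0,"ax":0,"ay":0,"az":0,"claw":0}
  ]
}}

```text
time_s: 11.38
tcp_pos: [0.4719, -0.0188, 0.1087]
ee_rot: [[0.982, -0.191, -0.002], [-0.191, -0.982, -0.001], [-0.002, 0.001, -1.0]]
wrist_force: [1.1, 0.8, 0.5]
gripper_width: 0.004
gripper_force: 0.0
```

Request:
{"method": "drive_tool", "body": {
  "rows": [
    {"tx":0,"ty":0,"tz":0.4,"ax":0,"ay":0,"az":0,"claw":0},
    {"tx":0,"ty":0,"tz":0,"ax":0,"ay":0,"az":0,"claw":0},
    {"tx":0,"ty":0,"tz":0,"ax":0,"ay":0,"az":0,"claw":0}
  ]
}}

```text
time_s: 11.63
tcp_pos: [0.4731, -0.0183, 0.1064]
ee_rot: [[0.982, -0.191, 0.002], [-0.191, -0.982, 0.0], [0.002, -0.001, -1.0]]
wrist_force: [-0.3, 0.4, -0.6]
gripper_width: 0.002
gripper_force: 0.0
```

Request:
{"method": "drive_tool", "body": {
  "rows": [
    {"tx":0,"ty":0,"tz":0.3,"ax":0,"ay":0,"az":0,"claw":0},
    {"tx":0,"ty":0,"tz":0,"ax":0,"ay":0,"az":0,"claw":0},
    {"tx":0,"ty":0,"tz":0,"ax":0,"ay":0,"az":0,"claw":0}
  ]
}}

```text
time_s: 11.88
tcp_pos: [0.4725, -0.0184, 0.1027]
ee_rot: [[0.982, -0.191, 0.0], [-0.191, -0.982, 0.0], [0.0, -0.0, -1.0]]
wrist_force: [-0.4, 0.6, -0.1]
gripper_width: 0.005
gripper_force: 0.0
```

Request:
{"method": "drive_tool", "body": {
  "rows": [
    {"tx":0,"ty":0,"tz":0.3,"ax":0,"ay":0,"az":0,"claw":0},
    {"tx":0,"ty":0,"tz":0,"ax":0,"ay":0,"az":0,"claw":0},
    {"tx":0,"ty":0,"tz":0,"ax":0,"ay":0,"az":0,"claw":0}
  ]
}}

```text
time_s: 12.13
tcp_pos: [0.4728, -0.0184, 0.0999]
ee_rot: [[0.982, -0.19, 0.001], [-0.19, -0.982, -0.0], [0.001, -0.0, -1.0]]
wrist_force: [-0.1, 0.1, 2.3]
gripper_width: 0.004
gripper_force: 1.4
```

Request:
{"method": "drive_tool", "body": {
  "rows": [
    {"tx":0,"ty":0,"tz":0.2,"ax":0,"ay":0,"az":0,"claw":0},
    {"tx":0,"ty":0,"tz":0,"ax":0,"ay":0,"az":0,"claw":0},
    {"tx":0,"ty":0,"tz":0,"ax":0,"ay":0,"az":0,"claw":0}
  ]
}}

```text
time_s: 12.38
tcp_pos: [0.4728, -0.0184, 0.0978]
ee_rot: [[0.982, -0.19, 0.001], [-0.19, -0.982, 0.0], [0.001, -0.0, -1.0]]
wrist_force: [0.4, -0.0, 3.5]
gripper_width: 0.006
gripper_force: 2.0
```

Request:
{"method": "drive_tool", "body": {
  "rows": [
    {"tx":0,"ty":0,"tz":0.2,"ax":0,"ay":0,"az":0,"claw":0},
    {"tx":0,"ty":0,"tz":0,"ax":0,"ay":0,"az":0,"claw":0},
    {"tx":0,"ty":0,"tz":0,"ax":0,"ay":0,"az":0,"claw":0}
  ]
}}

```text
time_s: 12.63
tcp_pos: [0.4728, -0.0184, 0.0964]
ee_rot: [[0.982, -0.19, 0.001], [-0.19, -0.982, -0.0], [0.001, -0.0, -1.0]]
wrist_force: [-1.3, 1.5, 8.9]
gripper_width: 0.007
gripper_force: 4.4
```

Request:
{"method": "drive_tool", "body": {
  "rows": [
    {"tx":0,"ty":0,"tz":0.2,"ax":0,"ay":0,"az":0,"claw":0},
    {"tx":0,"ty":0,"tz":0,"ax":0,"ay":0,"az":0,"claw":0},
    {"tx":0,"ty":0,"tz":0,"ax":0,"ay":0,"az":0,"claw":0}
  ]
}}

```text
time_s: 12.88
tcp_pos: [0.4729, -0.0184, 0.0961]
ee_rot: [[0.982, -0.189, 0.001], [-0.189, -0.982, -0.001], [0.001, 0.0, -1.0]]
wrist_force: [-5.0, 1.9, 20.7]
gripper_width: 0.004
gripper_force: 10.5
```

The spring force rises from 2.3 to 3.5 N over about 2 mm. A hard stop follows near 0.096, well past 5 N, so the key is fully down. I'll retreat and do a final check.

Request:
{"method": "drive_tool", "body": {
  "rows": [
    {"tx":0,"ty":0,"tz":-1.5,"ax":0,"ay":0,"az":0,"claw":0},
    {"tx":0,"ty":0,"tz":-3,"ax":0,"ay":0,"az":0,"claw":0},
    {"tx":0,"ty":0,"tz":-3,"ax":0,"ay":0,"az":0,"claw":0},
    {"tx":0,"ty":0,"tz":-3,"ax":0,"ay":0,"az":0,"claw":0},
    {"tx":-2,"ty":0,"tz":-2,"ax":0,"ay":0,"az":0,"claw":0},
    {"tx":-2,"ty":0,"tz":0,"ax":0,"ay":0,"az":0,"claw":0},
    {"tx":0,"ty":0,"tz":0,"ax":0,"ay":0,"az":0,"claw":0},
    {"tx":0,"ty":0,"tz":0,"ax":0,"ay":0,"az":0,"claw":0},
    {"tx":0,"ty":0,"tz":0,"ax":0,"ay":0,"az":0,"claw":0}
  ]
}}

```text
time_s: 13.63
tcp_pos: [0.433, -0.0108, 0.2179]
ee_rot: [[0.982, -0.191, -0.001], [-0.191, -0.982, -0.0], [-0.001, 0.0, -1.0]]
wrist_force: [-1.0, -0.6, -0.5]
gripper_width: 0.004
gripper_force: 0.0
```

```bash
python3 look.py w8
python3 - <<'E'
from h import *
import pickle
s=pickle.load(open('w8.pkl','rb'));p=cv2.imread('pics/w8.png');d=np.load('w8d.npy')
cam=camera_params('wrist')['tool_from_camera'][:3,:3]
for k,lo,hi in(('blue',(112,150,80),(128,255,255)),('green',(45,120,40),(85,255,255)),('yellow',(22,150,100),(35,255,255))):
    for c,st in blobs(p,lo,hi,60):
        h=hit('wrist',c,.142,s);q=h[:2]-[.5831,.0615];u,v=map(int,c);o,r=ray('wrist',c,s)
        print(k,c,h,np.hypot(*q),np.degrees(np.arctan2(q[1],q[0])),'z',(o+r*d[v,u]/(r@(np.array(s['ee_rot'])@cam)[:,2]))[2])
E
```

```text
13.6333 [ 20.2   3.2 -25.1  -0.  -61.7  58.8] [ 0.4330175  -0.01083527  0.21792035] [[0.982, -0.191, -0.001], [-0.191, -0.982, -0.0], [-0.001, 0.0, -1.0]] [-0.96174209 -0.59496287 -0.51834229]
blue [190.1, 23.2] [0.60146173 0.04396859 0.142     ] 0.02538707303735591 -43.67480628508576 z 0.14312145726957953
blue [4.0, 39.0] [0.66091964 0.21360631 0.142     ] 0.1708573285529297 62.90510427452964 z 0.15497237353308885
green [203.8, 34.5] [0.59050619 0.0361243  0.142     ] 0.02643440212768847 -73.72950871459334 z 0.14280078657686324
green [321.0, 182.8] [ 0.47702852 -0.01915798  0.142     ] 0.13325490574522328 -142.75022240309846 z 0.10072669243069382
yellow [206.5, 52.2] [0.57783619 0.03651561 0.142     ] 0.025532870977295317 -101.89731078854375 z 0.1431537069075012
```

View pics/w8.png

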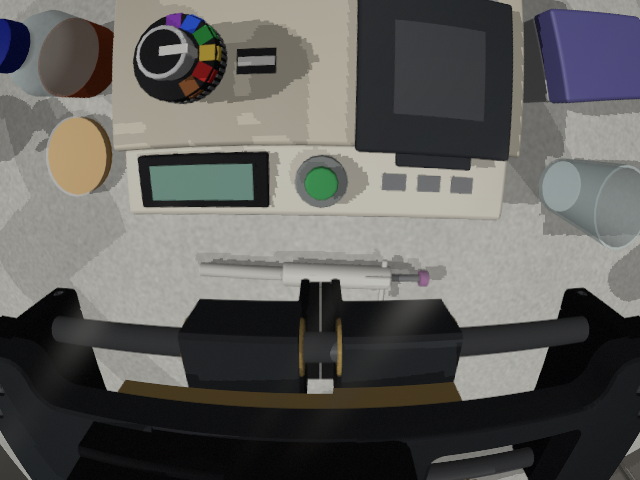

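Yellow (206,52) is on the index line, the lid (435,80) is shut, the key (321,183) is up again, and the things around the photometer look undisturbed. Handing in.

```bash
python3 -c "
from station import *
print(finish_job())"
```

```text
the job is handed in; nothing more can be done
None
```

I handed the job in at about 13.6 s, with the ring clicked in at yellow, the lid shut past its catch, and the read key pressed fully down (twice, the second time to confirm) and back up; the hand-in returned no verdict.

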